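Set the scattering angle and hold a sample vial down in the light-scattering goniometer

TASK

Take a light-scattering reading: first swing the goniometer's detector arm by its upright knob to 90 degrees, square to the laser beam, while the cell well is still empty. Then take the sample vial from the rack, stand it in the well and press it straight down against the sprung lifter until it meets the hard stop. It is glass, so press firmly but do not ram it, leave the other things alone, and finish still holding the vial down on the stop: the beam shutter is only open while it is held there.

Things in the scene. Friction and masses are not known exactly. Their poses are not given: they have to be found in the camera images.
- goniometer: Bench light-scattering goniometer, fixed: dark base 18 mm high, round (90 mm across) with a scale sector (82 mm radius, a line every 10 degrees, the longest at 90); in its middle an upright bright cell housing, 52 mm across, top at z = 80 mm. Origin: middle of the underside, on the well's axis, z up. The beam runs along this body's -y; at a detector angle of 90 degrees the arm points along its -x
- well_mouth (a point): Centre of the round hole in the housing's top (z = 80 mm). Bore 16.8 mm, with a 45-degree countersink 4 mm deep, 24.8 mm wide at the top. The pad of a sprung lifter waits 15 mm below the mouth and can be pushed 10 mm further down, to a hard stop 25 mm below the mouth; a vial on the stop stands 25 mm proud of the housing
- laser (a point): Middle of the fixed laser tube, on its axis: a bright level cylinder 30 mm across (top at z = 78 mm) that reaches from the housing to 145 mm from the well's axis on the +y side of the goniometer and points at the well. A small beam stop (70 mm high) stands opposite, 41 mm from the axis
- lifter (a joint): Travel of the sprung lifter in the well, in m: 0 up (not pressed), 0.010 on the hard stop. It pushes back with 4 N at 0, rising to 8 N at the stop, and lifts the vial again when let go
- detector_arm (a joint): Swivel angle of the detector arm about the well's axis, in rad: 0 is straight on along the beam (-y of the goniometer), 1.571 is 90 degrees to the beam (-x of the goniometer); it grows clockwise seen from above, up to 2.55. Light friction (about 1 N at the knob); it stays where it is left
- detector_knob (a point): Centre of the arm's upright black knob, a cylinder 16 mm across and 34 mm tall (z = 72 to 106 mm, this point at 89 mm), 95 mm from the well's axis. Round: need not be turned as it is led round its arc. The black detector tube between knob and housing is 26 mm across, its top at 76 mm
- vial_center (a point): Centre (25 mm above its foot) of the capped glass sample vial, a cylinder 15 mm across and 50 mm tall with a screw cap, 15 g; the only vial in the rack. It stands upright in the rack with its foot 4 mm above the worktop. Axis z along the vial, up
- vial_rack: White vial rack, 78 x 130 x 32 mm, fixed to the worktop; origin at the middle of its underside, 130 mm along its y. The vial stands loosely in its middle hole (17 mm) and sticks out 22 mm above the rack's top (at z = 32 mm)
- reagent_bottle: Bystander: white reagent bottle, 52 mm across, 100 mm tall, origin under its centre. Leave it alone
- beaker: Bystander: glass beaker, 52 mm across, 60 mm tall, origin under its centre. Leave it alone
- timer: Bystander: lab timer, 64 x 64 x 20 mm, origin under its centre. Leave it alone

How it is judged:
By the outcome, as a careful person would: the job done as asked, in the order asked, and still so for the second after the job is handed in, while the arm keeps its last pose, push and grip.
It also fails if it takes over 58 s, if anything falls off the work surface, if the arm or the gripper's body presses on something with over 40 N, if the wrist force passes 120 N, or if a joint passes its speed limit or range.

ROBOT

A 6-joint arm with a two-finger parallel gripper is mounted at the origin on a cart in front of the work surface, level with it; the furniture and walls round the work are solid. World frame = base frame: x ahead of the robot, y to its left, z up, the work surface at z = 0. Lengths are in m, angles in rad, forces in N, time in s.
With the tool pointing down it reaches from about 0.3 to 1 m from the base axis. Payload 5.1 kg.
Tool frame: the origin (TCP) lies on the centre line of the jaws, within the pads' length; the fingertips stand 25 mm ahead of it and the grasp point (between the pads) lies 6 mm ahead of it; z points along the fingers, y is the line along which they close (so a half turn about z gives the same grasp; the last joint's range is limited). The gripper opens to 95 mm and grips with 3 to 60 N. Pads are 20 mm wide; open, the fingers measure 119 mm over their backs; the gripper's body (75 mm by 180 mm) begins 59 mm behind the grasp point.
Start: joints at [-1.207, 0.124, 1.65, -0, 1.367, -0.083], TCP at [0.281, -0.586, 0.24] pointing down, gripper open.
Joint ranges: [-2.61, 2.61], [-1.02, 2.33], [0.03, 2.71], [-1.35, 4.49], [0.32, 2.68], [-2.91, 2.91]. Speed limits (rad/s): [2.57, 2.57, 3.14, 3.14, 3.14, 3.14].

INTERFACE

Orientations are given as a rotation vector (axis times angle).
In Python, from rig import ctrl, optics gives the robot as it stands.
- The arm moves only by the shell command python3 -m jog 'ROWS' [FORCE]. ROWS is JSON, a list of rows, each a list of 5 numbers: the opening, from 0 (shut) to 1 (fully open), then the shift along the tool's x, y, z as a fraction of full scale, then the turn about the tool's z as a fraction of full scale. A call has 1 to 12 rows; each row shifts and turns the commanded pose from where the row before left it, along the tool's axes as they then stand; what a row does not reach is not made up. Full scale, the value 1, is 0.2 m for a shift and 8 degrees for a turn. A row lasts 1/10 s, in which the tool goes at most 50 mm and 8.59 degrees, less where a joint would pass 70% of its speed; a pose out of reach is approached as far as the arm can. A call with a number of a shift or a turn outside -1 to 1 is refused whole. A call with a gripper value outside its range is refused whole. The fingers move at their own pace and stop on an object; FORCE is the grip in N (left out, the last holds). Time passes only in rows, so rows that do not move let the fingers close. It gives the time, the measured TCP pose, the force, the opening and the grip force at its end, in the units of the state.
- ctrl.sense(): the state, without advancing time (a new reading comes with each control period).
- optics.grab_frame(name): name is "scene" or "top"; returns the picture (420x560x3 uint8, blue, green, red); there is no depth.
- optics.camera_model(name): a dict with "camera_matrix" (3x3 intrinsics, pixels), "world_to_cam" (4x4, takes a point from world to camera coordinates). Camera axes: x right, y down, z forward; pixel columns grow to the right and rows downward; lengths in m; the calibration is good to about 2 mm. A picture is of the moment at which its call begins. camera_model takes no time and is no camera call.
- ctrl.job_done(): hands the job in; it is judged then, once.
The state is a dict: "clock": time; "qpos": joint angles; "qvel": joint speeds; "tau": joint torques, N m; "tcp_pos": TCP position; "tool_rot": TCP orientation; "ft_force": force on the tool from outside, world axes, zero at the start; "moment": the same for the moment, N m; "gripper_width": finger opening in m; "gripper_force": force on a finger pad.
Only numpy, scipy, OpenCV 4.12 (cv2) and the standard library are available. Lean on these libraries where they do the work, as an engineer would, in place of code of your own. Each camera call takes 0.05 s, during which the arm holds its last target. There are 200 camera calls.

## Working session

There is one attempt and no reset: what is moved stays moved. The work goes in short steps, Python scripts to look and compute and a shell command to move; the robot and the scene stay as the last step left them, time stands still between calls to the robot, and variables do not carry over. Pictures are saved under pics/ and viewed, at most 10 in all, crops included, and the job is handed in when it is done.

```bash
mkdir -p pics; cat > h.py <<'E'
import numpy as np,cv2
from rig import ctrl,optics
def snap(n,f,crop=None,s=1):
    im=optics.grab_frame(n)
    if crop: im=im[crop[1]:crop[3],crop[0]:crop[2]]
    cv2.imwrite('pics/'+f,cv2.resize(im,None,fx=s,fy=s,interpolation=cv2.INTER_CUBIC))
def ray(n,u,v,z):
    m=optics.camera_model(n);K=np.array(m["camera_matrix"]);T=np.array(m["world_to_cam"])
    R,t=T[:3,:3],T[:3,3];c=-R.T@t;d=R.T@np.linalg.solve(K,[u,v,1.])
    return c+d*(z-c[2])/d[2]
def proj(n,p):
    m=optics.camera_model(n);K=np.array(m["camera_matrix"]);T=np.array(m["world_to_cam"])
    q=K@(T[:3,:3]@np.array(p)+T[:3,3]);return q[:2]/q[2]
E
python3 - <<'E'
from h import *
snap("top","a.png",None,1.42);snap("scene","b.png",None,1.42)
for n in("top","scene"):
    m=optics.camera_model(n);print(np.round(m["camera_matrix"],1),np.round(m["world_to_cam"],3))
print(ctrl.sense())
E
```

```text
[[414.3   0.  282.5]
 [  0.  414.3 210.3]
 [  0.    0.    1. ]] [[-3.000e-03 -1.000e+00 -2.000e-03 -1.320e-01]
 [-9.930e-01  3.000e-03 -1.190e-01  5.610e-01]
 [ 1.190e-01  1.000e-03 -9.930e-01  1.223e+00]
 [ 0.000e+00  0.000e+00  0.000e+00  1.000e+00]]
[[490.6   0.  283.9]
 [  0.  490.6 205.6]
 [  0.    0.    1. ]] [[-0.9   -0.435 -0.022  0.436]
 [-0.236  0.529 -0.815  0.283]
 [ 0.366 -0.729 -0.579  1.092]
 [ 0.     0.     0.     1.   ]]
{'clock': 0.1, 'qpos': array([-1.20658313e+00,  1.24447978e-01,  1.65150641e+00,  5.66050150e-06,
        1.36751724e+00, -8.26208722e-02]), 'qvel': array([ 8.84430541e-06, -1.32248446e-04, -5.07143604e-03, -3.56656611e-04,
       -2.67556169e-04,  8.19834090e-04]), 'tau': array([ 3.91752146e-04, -4.18881726e+01, -3.61095679e+01,  7.77464826e-02,
        4.61810140e-02, -6.18967738e-05]), 'tcp_pos': array([ 0.28064789, -0.58570688,  0.23852304]), 'tool_rot': array([-3.06169716e+00, -6.95646630e-01,  4.05323740e-04]), 'ft_force': array([ 0.4463643 ,  0.66834672, -0.20648472]), 'moment': array([ 0.01567727,  0.02830195, -0.05264327]), 'gripper_force': 0.0, 'gripper_width': 0.09505053804773714}
```

View pics/a.png

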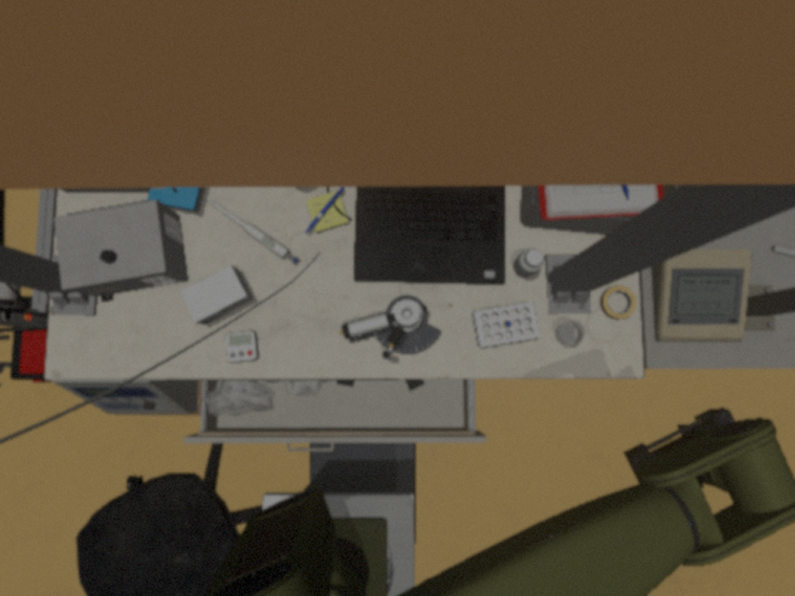

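View pics/b.png

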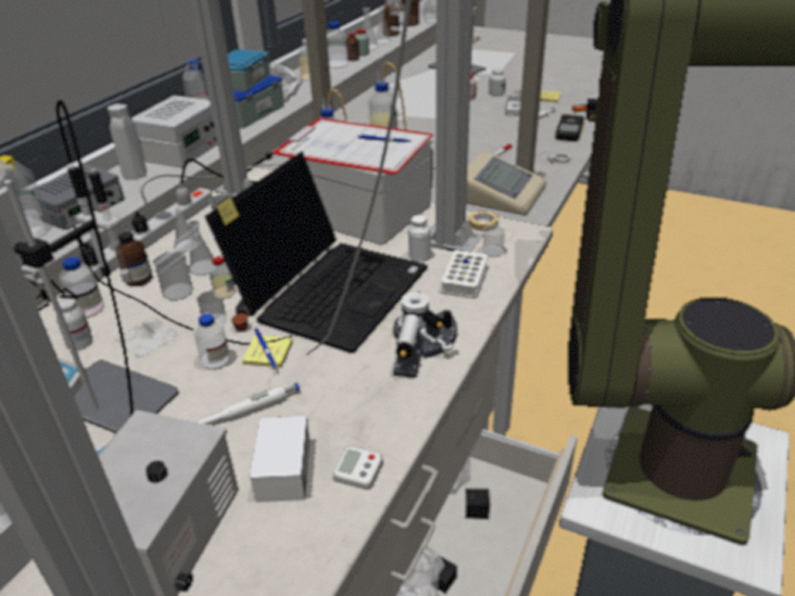

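The top view shows the goniometer housing at about (406,313), the laser to its left, the rack with the vial at (508,324), and the timer, bottle and beaker. Next I'll take enlarged crops.

```bash
python3 - <<'E'
from h import *
snap("top","c.png",(230,190,430,270),4);snap("scene","d.png",(260,160,360,270),5)
E
```

```text
(no output)
```

View pics/c.png

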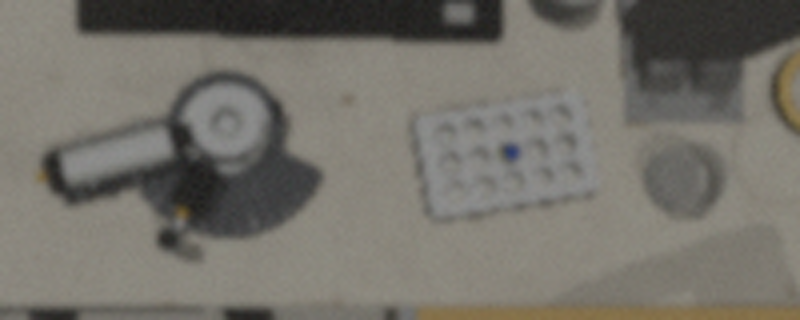

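View pics/d.png

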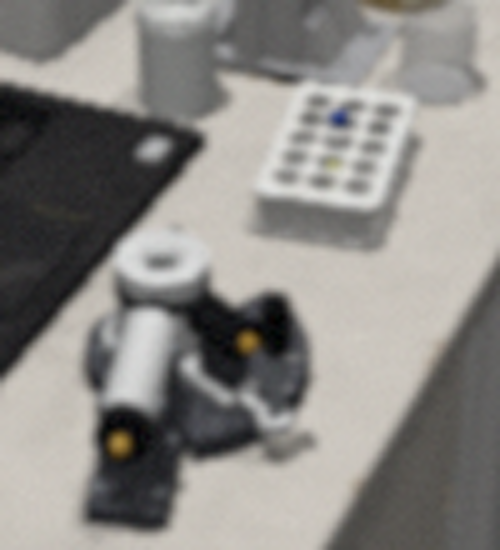

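The top crop shows the well at (228,122), vial cap at (512,152), laser end at about (52,172) and knob at about (170,238). The scene crop shows the well at (160,259), cap at (340,117) and knob top at about (272,298).

```bash
python3 - <<'E'
from h import *
T=lambda x,y,z:ray("top",x/4+229.6,y/4+189.6,z)
S=lambda x,y,z:ray("scene",x/5+259.6,y/5+159.6,z)
w=T(228,122,.08);print("well",w,S(160,259,.08))
v=T(512,152,.054);print("vial",v,S(340,115,.054))
k=T(170,238,.106);k2=S(272,298,.106);print("knob",k,k2,[np.linalg.norm((a-w)[:2]) for a in(k,k2)])
l=T(54,170,.063)-w;print("laser",l,np.linalg.norm(l[:2]),np.degrees(np.arctan2(l[1],l[0])))
for a in(k,k2): d=a-w;print(np.degrees(np.arctan2(d[1],d[0])))
print("rack corners",T(413,112,.032),T(580,90,.032),T(600,188,.032),T(432,218,.032))
from scipy.spatial.transform import Rotation as R
print(R.from_rotvec(ctrl.sense()['tool_rot']).as_matrix().round(3))
E
```

```text
well [ 0.52586383 -0.14567619  0.08      ] [ 0.52923353 -0.14565162  0.08      ]
vial [ 0.50529831 -0.35641312  0.054     ] [ 0.50720964 -0.3590795   0.054     ]
knob [ 0.44127259 -0.10414332  0.106     ] [ 0.44629556 -0.10603031  0.106     ] [np.float64(0.09423723809698151), np.float64(0.08889828356037471)]
laser [-0.03340685  0.12798607 -0.017     ] 0.13227415413826735 104.62891233134943
153.84973966307055
153.5146508812012
rack corners [ 0.53757785 -0.28619265  0.032     ] [ 0.55391716 -0.41308494  0.032     ] [ 0.47960512 -0.4259446   0.032     ] [ 0.45748929 -0.29905865  0.032     ]
[[ 0.902  0.432 -0.   ]
 [ 0.432 -0.902  0.001]
 [ 0.    -0.001 -1.   ]]
```

```bash
python3 - <<'E'
from h import *
T=lambda x,y,z:ray("top",x/4+229.6,y/4+189.6,z)
S=lambda x,y,z:ray("scene",x/5+259.6,y/5+159.6,z)
w=T(228,122,.08);w2=S(160,259,.08)
for d in(T(43,174,.063)-w,S(120,442,.063)-w2):print("rear",d,np.linalg.norm(d[:2]),np.degrees(np.arctan2(d[1],d[0])))
print("bottle top",T(565,5,.1),"beaker",T(683,178,.06),"post foot corners",T(625,122,0),T(745,122,0))
snap("top","e.png",(236,205,316,255),10)
E
```

```text
rear [-0.03632398  0.13605197 -0.017     ] 0.1408175040876091 104.94850139981668
rear [-0.03818917  0.13025808 -0.017     ] 0.13574085308860256 106.34012724953008
bottle top [ 0.60790166 -0.388962    0.1       ] beaker [ 0.48523512 -0.48075964  0.06      ] post foot corners [ 0.53246585 -0.45436644  0.        ] [ 0.53215536 -0.54741838  0.        ]
```

View pics/e.png

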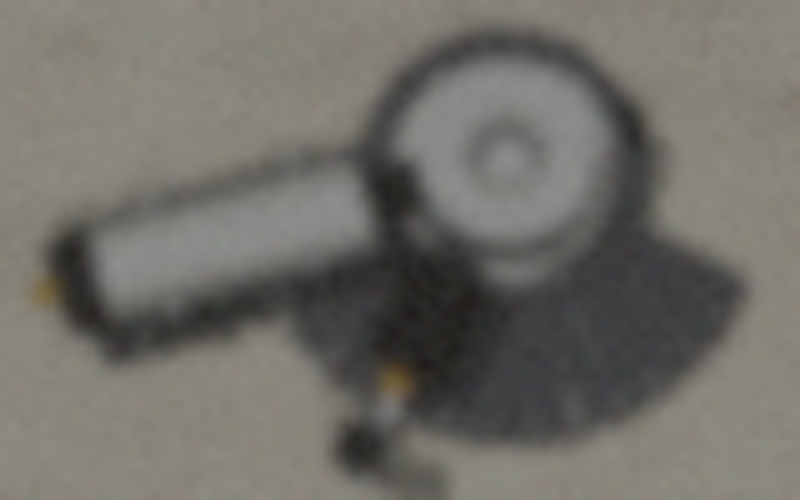

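The enlarged view shows the well at (505,152), the knob at (362,440), laser edges from (90,218) to (365,152) and (105,322) to (375,255), and a bright long scale line near (573,405).

```bash
python3 - <<'E'
from h import *
T=lambda x,y,z:ray("top",x/10+235.55,y/10+204.55,z)
a=lambda d:np.degrees(np.arctan2(d[1],d[0]))
print("laser edges",a(T(90,218,.07)-T(365,152,.07)),a(T(105,322,.07)-T(375,255,.07)))
w=T(505,152,.08);print("well",w)
d=T(573,405,.018)-w;print("line",a(d)%360,np.linalg.norm(d[:2]))
d=T(362,440,.106)-w;print("knob",w+d,a(d),np.linalg.norm(d[:2]))
# sector edges
for p in((300,310),(745,285)): d=T(*p,.018)-w;print("sector",a(d)%360,np.linalg.norm(d[:2]))
E
```

```text
laser edges 103.37050274284238 103.77490512766958
well [ 0.5268923  -0.14407971  0.08      ]
line 196.25430053274874 0.07429328116562747
knob [ 0.44282304 -0.103155    0.106     ] 154.04329164657878 0.09350119080003559
sector 124.13683704278417 0.07517528440368619
sector 244.51969097494572 0.08137893851790973
```

```bash
python3 -m jog '[[1,0,0,0,0.7],[1,0,0,0,0.68],[1,0,0,0,0]]' 15; python3 -m jog '[[0.6,0.126,-0.194,0,0],[0.6,0.126,-0.194,0,0],[0.6,0.126,-0.194,0,0],[0.6,0.126,-0.194,0,0],[0.6,0.126,-0.194,0,0],[0.6,0.126,-0.194,0,0],[0.6,0.126,-0.194,0,0],[0.6,0.126,-0.194,0,0],[0.6,0.126,-0.194,0,0],[0.6,0.126,-0.194,0,0],[0.6,0.126,-0.194,0,0],[0.6,0,0,0,0]]'
```

```text
clock: 0.55
tcp_pos: [0.2808, -0.5861, 0.2395]
tool_rot: [-3.116, -0.398, 0.0]
ft_force: [0.6, -0.2, -0.4]
gripper_width: 0.0952
gripper_force: 0.0
clock: 1.75
tcp_pos: [0.4427, -0.0991, 0.2398]
tool_rot: [-3.113, -0.413, -0.002]
ft_force: [-1.1, -0.0, 0.6]
gripper_width: 0.0572
gripper_force: 0.0
```

```bash
python3 -m jog '[[0.6,-0.008,0.02,0.16,0],[0.6,0,0,0.17,0],[0.6,0,0,0.17,0],[0.6,0,0,0.16,0],[0.6,0,0,0,0],[0.6,0,0,0,0]]'; python3 - <<'E'
from h import *
snap("scene","f.png",(240,130,400,250),5)
E
```

```text
clock: 2.35
tcp_pos: [0.4411, -0.1082, 0.1079]
tool_rot: [-3.116, -0.398, 0.001]
ft_force: [0.5, -0.8, 0.1]
gripper_width: 0.0568
gripper_force: 0.0
```

View pics/f.png

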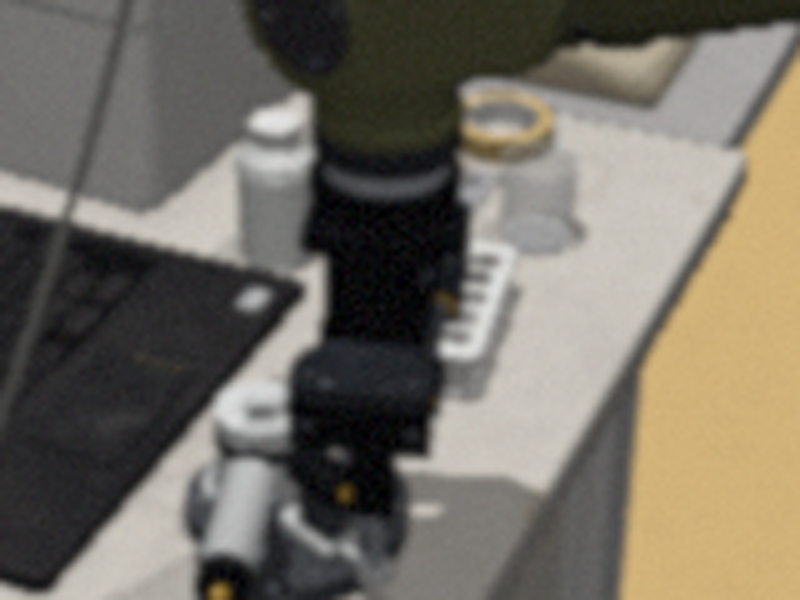

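The gripper is over the knob, which is hidden between the fingers. The housing is beside it at about (255,410) and the gripper is clear of it. Closing now.

```bash
python3 -m jog '[[0,0,0,0,0],[0,0,0,0,0],[0,0,0,0,0],[0,0,0,0,0],[0,0,0,0,0]]' 12
```

```text
clock: 2.9
tcp_pos: [0.4411, -0.1074, 0.1079]
tool_rot: [-3.116, -0.398, 0.001]
ft_force: [-3.5, 3.6, 2.1]
gripper_width: 0.0222
gripper_force: 1.6
```

```bash
python3 -m jog '[[0,0,0,0,0],[0,0,0,0,0],[0,0,0,0,0]]'
```

```text
clock: 3.2
tcp_pos: [0.4403, -0.107, 0.1074]
tool_rot: [-3.114, -0.398, 0.004]
ft_force: [-5.0, 3.4, 3.0]
gripper_width: 0.0158
gripper_force: 12.0
```

```bash
python3 -m jog '[[0,-0.026,0.037,0,0],[0,-0.023,0.039,0,0],[0,-0.019,0.042,0,0],[0,-0.015,0.043,0,0],[0,-0.011,0.044,0,0],[0,-0.006,0.044,0,0],[0,-0.002,0.046,0,0],[0,0,0,0,0],[0,0,0,0,0],[0,0,0,0,0]]'
```

```text
clock: 4.2
tcp_pos: [0.4362, -0.1703, 0.1075]
tool_rot: [3.115, 0.398, -0.001]
ft_force: [-2.9, -2.3, -0.4]
gripper_width: 0.0158
gripper_force: 12.0
```

```bash
python3 -m jog '[[0.5,0,0,0,0],[0.5,0,0,0,0],[0.5,0,0,0,0],[0.5,0,0,-0.1,0],[0.5,0,0,-0.2,0],[0.5,0,0,-0.2,0],[0.5,0,0,0,0]]' 12; python3 -m jog '[[0.5,0,0,0,-0.943],[0.5,0,0,0,-0.943],[0.5,0,0,0,-0.943],[0.5,0,0,0,-0.943],[0.5,0,0,0,-0.943],[0.5,0,0,0,-0.943],[0.5,0,0,0,-0.943],[0.5,0,0,0,-0.943],[0.5,0,0,0,-0.943],[0.5,0,0,0,-0.943],[0.5,0,0,0,0]]'; python3 -m jog '[[0.5,-0.188,0.07,0,0],[0.5,-0.188,0.07,0,0],[0.5,-0.188,0.07,0,0],[0.5,-0.188,0.07,0,0],[0.5,-0.188,0.07,0,0],[0.5,0,0,0,0],[0.5,0,0,0,0]]'; python3 - <<'E'
from h import *
snap("top","g.png",(236,205,316,255),10)
E
```

```text
clock: 4.9
tcp_pos: [0.4399, -0.1714, 0.2149]
tool_rot: [3.109, 0.398, 0.017]
ft_force: [0.2, 0.1, 0.3]
gripper_width: 0.0476
gripper_force: 0.0
clock: 6.0
tcp_pos: [0.4364, -0.1697, 0.2072]
tool_rot: [-2.221, -2.221, -0.0]
ft_force: [-0.3, 0.3, 0.3]
gripper_width: 0.0475
gripper_force: 0.0
clock: 6.7
tcp_pos: [0.5062, -0.3582, 0.2067]
tool_rot: [-2.224, -2.217, -0.0]
ft_force: [-0.1, 1.3, -0.1]
gripper_width: 0.0474
gripper_force: 0.0
```

View pics/g.png

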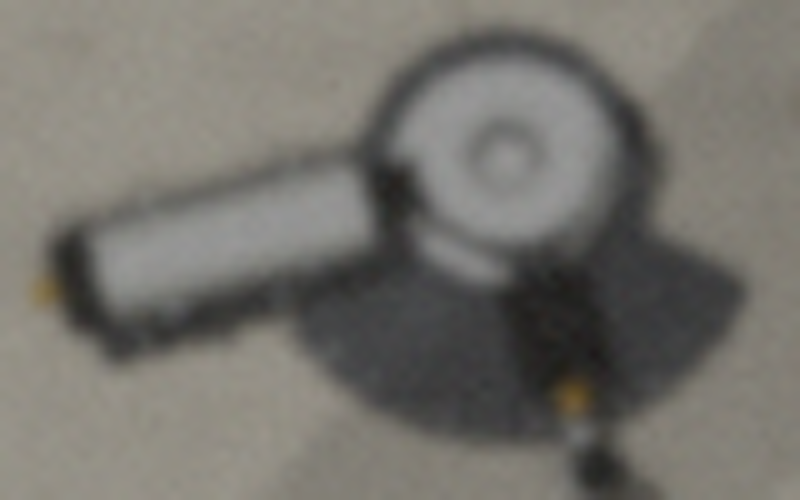

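The arm has swung: the knob is at (597,470), the detector dot at (573,393), the laser's rear dot at (43,290) and the well at (505,152). Now I'll check the angle between them.

```bash
python3 - <<'E'
from h import *
T=lambda x,y,z:ray("top",x/10+235.55,y/10+204.55,z)
a=lambda d:np.degrees(np.arctan2(d[1],d[0]))%360
w=T(505,152,.08);w2=(w+np.array([.5275,-.145,.08]))/2
for c in(w,w2,np.array([.5275,-.145,.08])):
  for n,p in(("k",(597,470,.106)),("det",(573,393,.063)),("las",(43,290,.063)),("axis end",(68,285,.063))):
    d=T(*p)-c;print(n,T(*p)[:2].round(4),a(d).round(2),np.linalg.norm(d[:2]).round(4))
# laser axis from edge points at tangent heights
im=optics.grab_frame("top")[205:255,236:316].astype(int).sum(2)
m=(im>np.percentile(im,90)).astype(np.uint8);m[:,37:]=0;m[:14]=0
n,l,s,_=cv2.connectedComponentsWithStats(m);i=1+s[1:,4].argmax();ys,xs=np.where(l==i)
print(s[i],cv2.fitLine(np.c_[xs,ys].astype(np.float32),2,0,.01,.01).ravel(), cv2.minAreaRect(np.c_[xs,ys].astype(np.float32)))
E
```

```text
k [ 0.4342 -0.1695] 195.32 0.0961
det [ 0.4575 -0.1638] 195.9 0.0722
las [ 0.4882 -0.0082] 105.88 0.1413
axis end [ 0.4897 -0.0155] 106.15 0.1339
k [ 0.4342 -0.1695] 195.0 0.0963
det [ 0.4575 -0.1638] 195.48 0.0723
las [ 0.4882 -0.0082] 105.95 0.1418
axis end [ 0.4897 -0.0155] 106.22 0.1344
k [ 0.4342 -0.1695] 194.69 0.0965
det [ 0.4575 -0.1638] 195.06 0.0725
las [ 0.4882 -0.0082] 106.02 0.1424
axis end [ 0.4897 -0.0155] 106.29 0.1349
[11 19 24 10 91] [ 0.9663866  -0.25709313 22.56044    23.21978   ] ((22.558292388916016, 23.22150230407715), (3.868298053741455, 24.27865982055664), 75.25643920898438)
```

The arm sits square to the laser, about 90 degrees. Next, the vial.

```bash
python3 -m jog '[[0.5,0,0,0.17,0],[0.5,0,0,0.17,0],[0.5,0,0,0.17,0],[0.5,0,0,0.17,0],[0.5,0,0,0.05,0],[0.5,0,0,0,0],[0.5,0,0,0,0]]'; python3 -m jog '[[0,0,0,0,0],[0,0,0,0,0],[0,0,0,0,0],[0,0,0,0,0],[0,0,0,0,0],[0,0,0,0,0],[0,0,0,0,0],[0,0,0,0,0]]' 25;  python3 - <<'E'
from h import *
snap("scene","i.png",(290,130,370,200),8)
E
```

```text
clock: 7.5
tcp_pos: [0.5074, -0.3582, 0.0637]
tool_rot: [2.219, 2.22, 0.0]
ft_force: [-0.5, -0.9, 0.4]
gripper_width: 0.0479
gripper_force: 0.0
clock: 8.3
tcp_pos: [0.5065, -0.3581, 0.0619]
tool_rot: [2.221, 2.221, -0.0]
ft_force: [1.0, 0.2, 1.9]
gripper_width: 0.0141
gripper_force: 25.0
```

View pics/i.png

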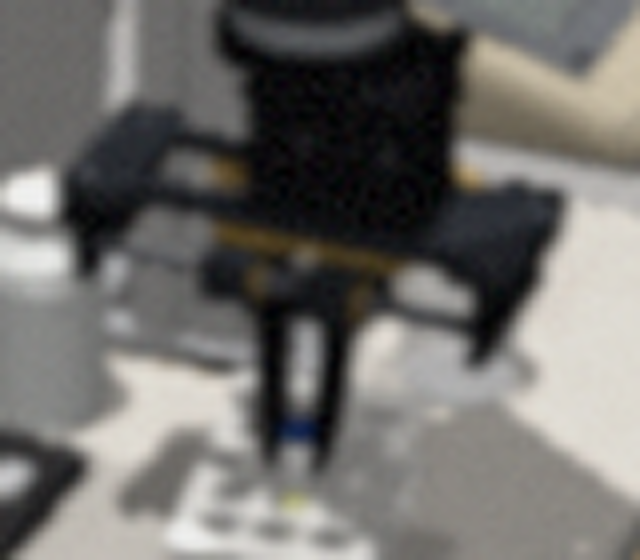

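The vial's blue cap sits between the pads, with about 14–15 mm finger opening. Lifting and carrying it to the well.

```bash
python3 -m jog '[[0,0,0,-0.1,0],[0,0,0,-0.2,0],[0,0,0,-0.2,0],[0,0,0,-0.2,0],[0,0.213,0.021,0,0],[0,0.213,0.021,0,0],[0,0.213,0.021,0,0],[0,0.213,0.021,0,0],[0,0.213,0.021,0,0],[0,0,0,0,0],[0,0,0,0,0],[0,0,0,0,0]]';  python3 - <<'E'
from h import *
snap("scene","j.png",(250,150,330,220),8)
E
```

```text
clock: 9.55
tcp_pos: [0.5273, -0.1457, 0.2015]
tool_rot: [2.222, 2.221, -0.001]
ft_force: [-0.3, 0.0, -0.8]
gripper_width: 0.014
gripper_force: 25.0
```

View pics/j.png

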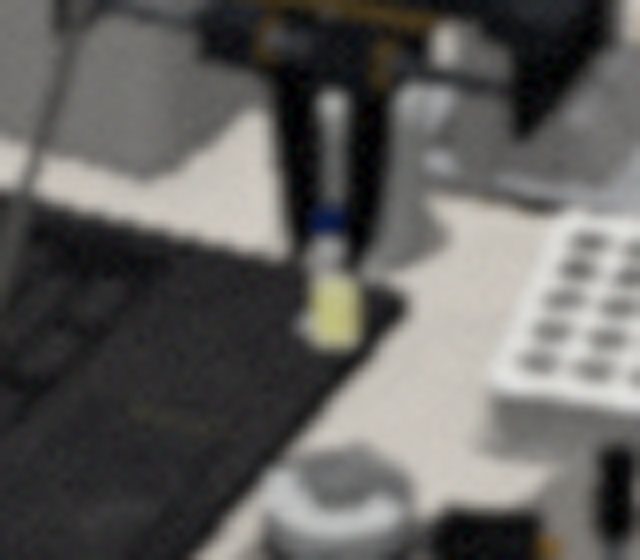

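The vial is held, with its foot at about (337,348) and cap at about (328,218). I'll compare those with where a vertical vial on the well axis would appear.

```bash
python3 - <<'E'
from h import *
for y in(-.1457,-.1427):
  for z in(.08,.1436,.1936): 
    u=proj("scene",[.5273,y,z]);print(y,z,((u-[250,150]+.44)*8).round(1))
E
```

```text
-0.1457 0.08 [341.5 496. ]
-0.1457 0.1436 [339.2 341.8]
-0.1457 0.1936 [337.3 214.3]
-0.1427 0.08 [337.8 500.7]
-0.1427 0.1436 [335.4 346.4]
-0.1427 0.1936 [333.3 218.8]
```

```bash
python3 - <<'E'
from h import *
im=cv2.resize(optics.grab_frame("scene")[150:220,250:330],None,fx=8,fy=8,interpolation=cv2.INTER_CUBIC).astype(int)
b,g,r=im[...,0],im[...,1],im[...,2]
for n,m in(("blue",b-r>40),("yel",r-b>35)):
    m=m.copy();m[400:]=0;m[:150]=0;m[:,:290]=0;m[:,385:]=0
    ys,xs=np.where(m);print(n,xs.mean(),ys.mean(),xs.min(),xs.max(),ys.min(),ys.max())
    for y in range(ys.min()+8,ys.max(),12): q=xs[ys==y];print(y,q.min(),q.max(),end=' | ')
E
```

```text
blue 327.7647058823529 218.78588235294117 315 341 210 227
218 315 341 | yel 335.43913857677904 311.59737827715355 313 357 283 340
291 316 351 | 303 313 356 | 315 315 357 | 327 317 356 | 339 328 346 |
```

```bash
python3 -m jog '[[0,0,0,0.1,0],[0,0,0,0.1,0],[0,0,0,0.08,0],[0,0,0,0.01,0],[0,0,0,0.01,0],[0,0,0,0.01,0],[0,0,0,0,0]]'; python3 -m jog '[[0,0,0,0.01,0],[0,0,0,0.01,0],[0,0,0,0.01,0],[0,0,0,0,0]]'
```

```text
clock: 10.35
tcp_pos: [0.5278, -0.1452, 0.1404]
tool_rot: [2.221, 2.22, 0.001]
ft_force: [0.5, 0.4, 0.0]
gripper_width: 0.0139
gripper_force: 25.0
clock: 10.75
tcp_pos: [0.5273, -0.1449, 0.1336]
tool_rot: [-2.221, -2.221, 0.0]
ft_force: [-0.9, 0.5, 0.1]
gripper_width: 0.0141
gripper_force: 25.0
```

```bash
python3 -m jog '[[0,0,0,0.01,0],[0,0,0,0.01,0],[0,0,0,0,0]]'; python3 -m jog '[[0,0,0,0.01,0],[0,0,0,0.01,0],[0,0,0,0,0]]'
```

```text
clock: 11.05
tcp_pos: [0.5272, -0.1448, 0.1291]
tool_rot: [-2.221, -2.221, 0.0]
ft_force: [-0.4, -0.9, 0.7]
gripper_width: 0.0144
gripper_force: 25.0
clock: 11.35
tcp_pos: [0.5272, -0.1449, 0.1252]
tool_rot: [-2.221, -2.221, 0.0]
ft_force: [-0.1, 0.4, -0.5]
gripper_width: 0.0138
gripper_force: 25.0
```

In the bore with almost no contact force. Now onto the lifter.

```bash
for i in 1; do python3 -m jog '[[0,0,0,0.01,0],[0,0,0,0.01,0],[0,0,0,0,0]]' 40; done; python3 -m jog '[[0,0,0,0.01,0],[0,0,0,0.01,0],[0,0,0,0,0]]'
```

```text
clock: 11.65
tcp_pos: [0.5274, -0.145, 0.122]
tool_rot: [2.221, 2.221, -0.0]
ft_force: [-2.1, 0.7, 3.6]
gripper_width: 0.0138
gripper_force: 40.0
clock: 11.95
tcp_pos: [0.5275, -0.1451, 0.1184]
tool_rot: [2.221, 2.221, -0.0]
ft_force: [-3.3, 0.3, 6.0]
gripper_width: 0.0134
gripper_force: 40.0
```

```bash
python3 -m jog '[[0,0,0,0.01,0],[0,0,0,0.01,0],[0,0,0,0,0]]'; python3 -m jog '[[0,0,0,0.005,0],[0,0,0,0,0]]'
```

```text
clock: 12.25
tcp_pos: [0.5276, -0.1452, 0.1149]
tool_rot: [2.221, 2.221, -0.0]
ft_force: [-4.5, 0.5, 7.5]
gripper_width: 0.0134
gripper_force: 40.0
clock: 12.45
tcp_pos: [0.5276, -0.1452, 0.1142]
tool_rot: [2.221, 2.221, -0.0]
ft_force: [-5.2, 0.9, 9.5]
gripper_width: 0.0134
gripper_force: 40.0
```

```bash
python3 -m jog '[[0,0,0,0.005,0],[0,0,0,0,0]]'; python3 -m jog '[[0,0,0,0.005,0],[0,0,0,0,0]]'
```

```text
clock: 12.65
tcp_pos: [0.5277, -0.1452, 0.1134]
tool_rot: [2.221, 2.221, -0.0]
ft_force: [-4.6, 0.3, 9.5]
gripper_width: 0.0136
gripper_force: 40.0
clock: 12.85
tcp_pos: [0.5277, -0.1453, 0.1129]
tool_rot: [2.221, 2.221, -0.001]
ft_force: [-6.8, 1.5, 12.3]
gripper_width: 0.0135
gripper_force: 40.0
```

```bash
python3 -m jog '[[0,0,-0.005,0,0],[0,0,0,0,0],[0,0,0,0,0]]'; python3 -m jog '[[0,0,0,0.005,0],[0,0,0,0,0],[0,0,0,0,0]]'
```

```text
clock: 13.15
tcp_pos: [0.5275, -0.1453, 0.1129]
tool_rot: [2.22, 2.22, 0.002]
ft_force: [-3.5, 1.4, 9.9]
gripper_width: 0.0138
gripper_force: 40.0
clock: 13.45
tcp_pos: [0.5276, -0.1453, 0.1129]
tool_rot: [2.22, 2.22, 0.002]
ft_force: [-5.2, 0.8, 14.9]
gripper_width: 0.0139
gripper_force: 40.0
```

TCP has stopped at 0.1129, so the foot is at 0.055, the hard stop, and force now rises without travel. One small extra press, then a check that it holds.

```bash
python3 -m jog '[[0,0,-0.005,0.003,0],[0,0,0,0,0],[0,0,0,0,0],[0,0,0,0,0],[0,0,0,0,0]]'; python3 -m jog '[[0,0,0,0,0],[0,0,0,0,0],[0,0,0,0,0],[0,0,0,0,0],[0,0,0,0,0]]'; python3 - <<'E'
from h import *
snap("scene","k.png",(250,150,330,220),8)
E
```

```text
clock: 13.95
tcp_pos: [0.5274, -0.1454, 0.1128]
tool_rot: [2.218, 2.219, 0.004]
ft_force: [-4.1, 0.9, 16.0]
gripper_width: 0.0138
gripper_force: 40.0
clock: 14.45
tcp_pos: [0.5275, -0.1454, 0.1128]
tool_rot: [2.218, 2.219, 0.004]
ft_force: [-4.4, 1.6, 15.7]
gripper_width: 0.0135
gripper_force: 40.0
```

View pics/k.png

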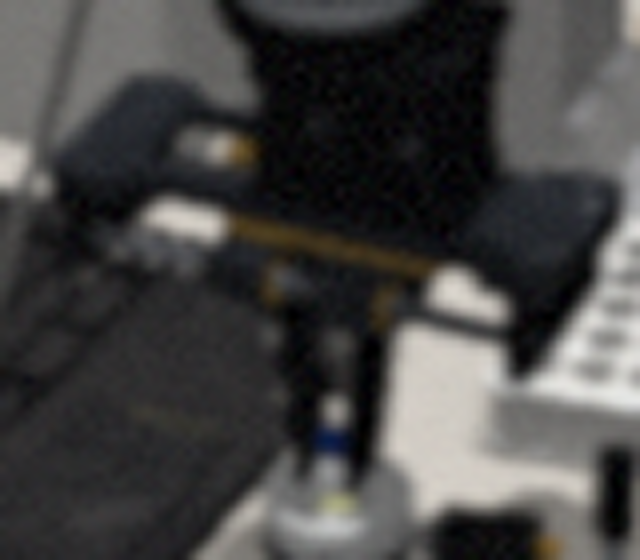

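The vial stands in the well with its cap at about (333,438), where it should be without slip, and the force is steady at about 16 N. Handing in.

```bash
python3 -c "
from rig import ctrl
print(ctrl.job_done())"
```

```text
the job is handed in; nothing more can be done
None
```

I swung the detector arm to about 90° with the well still empty, stood the vial in the well and pressed it to the hard stop, where the gripper still holds it down with about 16 N; the job is handed in, with no verdict shown.

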